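# Locate a bar blank in the bending jig

## Task

Get the flat bar blank lying on the bending jig's plate ready for bending: push it back until its long side lies flush against the blue fence, and push it along until one end sits square against the red end stop. Slide it only: it stays flat on the plate and is never picked up. Leave the other loose things where they are, and finish with the robot clear of everything.

Things in the scene. Friction and masses are not known exactly. Their poses are not given: they have to be found in the camera images.
- bed: Bending jig, fixed: dark steel plate 10 mm thick (top at z = 10 mm), with a blue fence bar along its far side, 500 mm long, 20 mm thick, 20 mm above the plate. Origin under the plate, on the table: plate x -125 to +115 mm, y -260 to +260 mm. x points from the robot's side square to the fence, whose working face is at x = +70 mm; y runs along the fence. Place and yaw vary.
- blank: The workpiece: a bright aluminium flat bar 50 x 150 x 12 mm (x, y, z), about 0.25 kg, a dark hole mark near each end, lying loose on the jig plate. Origin at the centre of its underside; y along its length, z up. It starts skewed (up to 0.35 rad), away from fence and stop.
- stop: End stop: a red block fixed on the jig plate near the fence, 40 x 36 x 30 mm (x, y, z), bolt head 4 mm high on top. Origin at the centre of its underside, axes parallel to the jig's: its faces are at y = +18 and -18 mm. It stands at the left (+y) or right (-y) end of the jig; the blank must touch the face towards the jig's middle.
- mandrel: Brass-coloured round bending post fixed on the jig plate at the other end from the stop, 36 mm in diameter, 30 mm high plus a 4 mm bolt head. Origin at the centre of its underside. Not a stop for this job.
- pin: Loose brass dowel standing on the jig plate near its front edge, 22 mm in diameter, 45 mm high; origin at the centre of its foot. Leave it alone.
- offcut: Loose steel offcut 40 x 35 x 20 mm on the jig plate near its front edge, origin at the centre of its underside. Leave it alone.
- hook_a: Finished S-shaped hook of dark strip, about 100 mm long, 20 mm high, lying on the table; origin at its middle on the underside. Leave it alone.
- hook_b: A second finished S-shaped hook, the same. Leave it alone.
- hammer: Hammer lying on the table, right of the jig. Leave it alone.
- wrench: Wrench lying on the table, left of the robot. Leave it alone.
- can: Yellow can 56 mm in diameter, 120 mm high, standing on the table in front of the robot to the right; origin at the centre of its foot. Leave it alone.

How it is judged:
At the end, for the whole second after the job is handed in: The blank lies at rest flat on the plate, parallel to the fence within 0.025 rad, its long side within 2.5 mm of the fence and its end within 2.5 mm of the inner face of the red stop (x of blank in the frame of bed above 0.0425 m and angle between the y axis of blank and the y axis of bed, either way round below 0.025 rad and y of blank in the frame of stop between -0.0955 and 0.0955 m and y of blank in the frame of bed between -0.15 and 0.15 m and height (world z) of blank below 0.0125 m and angle between blank's own z axis and vertical below 0.03 rad and linear speed of blank below 0.01 m/s); the robot touches nothing.
It fails at once if the blank is lifted off the plate or tipped (height (world z) of blank above 0.018 m or angle between blank's own z axis and vertical above 0.12 rad).
It fails at once if another loose thing is moved more than 20 mm or lifted (distance of any of hook_a, hook_b, hammer, wrench, pin, offcut, can from where it was at the start of the episode above 0.02 m).
It also fails if it takes over 40 s, if anything falls off the work surface, if the arm or the gripper's body presses on something with over 40 N, if the wrist force passes 120 N, or if a joint passes its speed limit or range.

## Robot

A 6-joint arm with a two-finger parallel gripper is mounted at the origin on the work surface. World frame = base frame: x ahead of the robot, y to its left, z up, the work surface at z = 0. Lengths are in m, angles in rad, forces in N, time in s.
With the tool pointing down it reaches from about 0.325 to 0.875 m from the base axis. Payload 4.4 kg.
Tool frame: the origin (TCP) lies midway between the tips of the shut fingers; the grasp point (between the pads) lies 19 mm behind it (ctrl.grasp_offset is the distance from the TCP to the grasp point, in m); y points along the fingers, x is the direction in which the jaws open and shut, and the axes are right-handed (so a half turn about y gives the same grasp; the last joint's range is limited). The gripper opens to 85 mm and grips with 20 to 120 N. Pads are 22 mm wide; open, the fingers measure 114 mm over their backs; the gripper's body (76 mm by 85 mm) begins 54 mm behind the grasp point. The pads swing forward as they close: fully open they stand 13 mm farther back than shut.
Start: joints at [1.075, 0.207, 1.542, -0, 1.393, -0.15], TCP at [0.195, 0.541, 0.231] pointing down, gripper open.
Joint ranges: [-2.73, 2.73], [-0.86, 2.22], [0.23, 2.46], [-1.11, 4.25], [0.08, 2.63], [-2.82, 2.82]. Speed limits (rad/s): [2.79, 2.79, 3.14, 3.14, 3.14, 3.14].

## Interface

Orientations are given as a unit quaternion [x, y, z, w].
In Python, from bench import ctrl, eyes, job gives the robot as it stands.
- The arm moves only by the tool arm_command, never from a script. Its argument "increments" is a list of rows, each a list of 7 numbers: the opening in per cent of the stroke, from 0 (shut) to 100 (fully open), then the shift along the tool's x, y, z in mm, then the turn, a rotation vector about the tool's x, y, z in rad. A call has exactly 8 rows; each row shifts and turns the commanded pose from where the row before left it, along the tool's axes as they then stand; what a row does not reach is not made up. A row lasts 1/12 s, in which the tool goes at most 41.7 mm and 7.16 degrees, less where a joint would pass 70% of its speed; a pose out of reach is approached as far as the arm can. A call is refused whole if a number of a shift passes 41.7 or a number of a turn 0.125, either way. A call with a gripper value outside its range is refused whole. The fingers move at their own pace and stop on an object; "force" is the grip in N (left out, the last holds). Time passes only in rows, so rows that do not move let the fingers close, or fill a call up. It gives the time, the measured TCP pose, the force and the opening at its end, in the units of the state.
- ctrl.read_state(): the state, without advancing time (a new reading comes with each control period).
- eyes.get_image(name): name is "scene" or "top" or "wrist"; returns a dict with "color" (400x640x3 uint8, red, green, blue), "K" (3x3 intrinsics, pixels), "rvec" (rotation vector, rad) and "tvec" (3), from world to camera coordinates, as OpenCV has them; the wrist camera has in their place "tool_from_camera" (4x4, takes a point from camera to tool coordinates, whose origin is the TCP and whose axes are the tool frame's). Camera axes: x right, y down, z forward; pixel columns grow to the right and rows downward; lengths in m; the calibration is good to about 2 mm. A picture is of the moment at which its call begins: read the wrist's pose just before it. There is no depth.
- job.close_job(): hands the job in, once; it reports no verdict.
The state is a dict: "time": time; "joints": joint angles; "qvel": joint speeds; "tau": joint torques, N m; "tool_pos": TCP position; "tool_rot": TCP orientation; "ft_force": force on the tool from outside, world axes, zero at the start; "torque": the same for the moment, N m; "gripper_width": opening from 0.0 (shut) to 1.0 (fully open).
Only numpy, scipy, OpenCV 4.12 (cv2) and the standard library are available. Lean on these libraries where they do the work, as an engineer would, in place of code of your own. Each camera call takes 0.05 s, during which the arm holds its last target. There are 200 camera calls.

## Working session

There is one attempt and no reset: what is moved stays moved. The work goes in short steps, Python scripts to look and compute and a tool call to move; the robot and the scene stay as the last step left them, time stands still between calls to the robot, and variables do not carry over. Pictures are saved under pics/ and viewed, about 8 in all and at most 12, crops included, and the job is handed in when it is done.

Besides the shell and the picture viewer there is one more tool, called after ">>>" by a JSON object that holds its "fn" and its "kwargs", one argument or row to a line. arm_command: Moves the arm, as the interface text tells. Its arguments: {"type":"object","properties":{"increments":{"type":"array","items":{"type":"array","items":{"type":"number"}}},"force":{"type":"number"}},"required":["increments"]}

```bash
mkdir -p pics; ls; python3 - <<'E'
from bench import ctrl, eyes
import cv2,pickle
s=ctrl.read_state();print(s)
for n in("top","scene"):
    d=eyes.get_image(n);pickle.dump(d,open(f"{n}.pkl","wb"));cv2.imwrite(f"pics/{n}0.png",d["color"][:,:,::-1]);print(d["K"],d["rvec"],d["tvec"])
E
```

```text
pics
{'time': 0.0, 'joints': array([ 1.07451694e+00,  2.07441001e-01,  1.54300479e+00, -2.55633590e-05,
        1.39350883e+00, -1.50492260e-01]), 'qvel': array([-0.00011853,  0.00102771,  0.0006266 , -0.00240387,  0.0013527 ,
        0.00022983]), 'tau': array([-6.22234511e-04, -3.83020020e+01, -2.91603094e+01, -1.65980632e-04,
        1.03727964e-02,  3.50448353e-06]), 'tool_pos': array([0.1945249 , 0.54026186, 0.23008975]), 'tool_rot': array([ 0.57894117,  0.40578627, -0.4072734 , -0.57818077]), 'ft_force': array([-0.13895703, -0.3228583 ,  0.33320453]), 'torque': array([ 0.00385387,  0.00026312, -0.04781177]), 'gripper_width': 1.0011048785143941}
[[447.85843251   0.         320.72825992]
 [  0.         447.85843251 202.28307958]
 [  0.           0.           1.        ]] [ 2.07384611 -2.16581886  0.22242653] [0.01151519 0.47084288 1.5228931 ]
[[460.80512291   0.         319.36576401]
 [  0.         460.80512291 197.27741574]
 [  0.           0.           1.        ]] [ 1.55297487  2.0841662  -0.82144443] [ 0.12728016 -0.28412783  1.70392542]
```

View pics/top0.png

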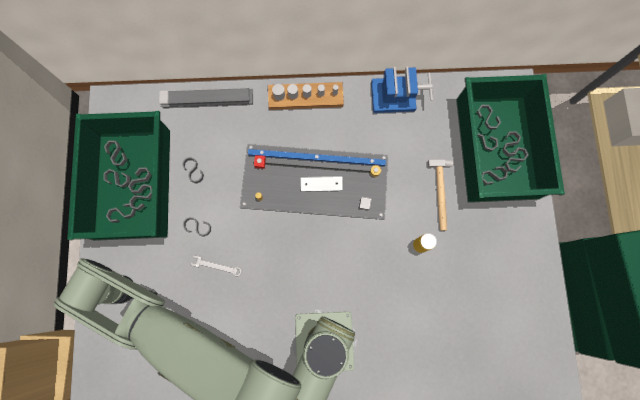

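View pics/scene0.png

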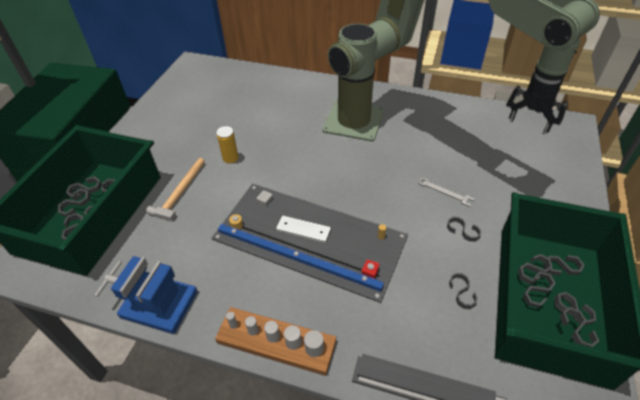

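The top view shows the stop at the left (+y) end, at (260,161), the mandrel at (376,170) and the blank at (321,184). The pin is at (258,196) and the offcut at (365,203), both near the front edge. The scene view agrees.

```bash
cat > h.py <<'E'
import numpy as np,cv2
from scipy.spatial.transform import Rotation as R
def cam(d,st=None):
    if "rvec" in d:
        Rm=cv2.Rodrigues(np.array(d["rvec"],float))[0];return -Rm.T@np.ravel(d["tvec"]),Rm.T
    T=np.eye(4);T[:3,:3]=R.from_quat(st["tool_rot"]).as_matrix();T[:3,3]=st["tool_pos"]
    W=T@np.array(d["tool_from_camera"]);return W[:3,3],W[:3,:3]
def ray(d,uv,z,st=None):
    o,M=cam(d,st);uv=np.atleast_2d(uv).astype(float)
    r=np.c_[uv,np.ones(len(uv))]@np.linalg.inv(d["K"]).T@M.T
    return o+r*((z-o[2])/r[:,2])[:,None]
def proj(d,P,st=None):
    o,M=cam(d,st);q=(np.atleast_2d(P)-o)@M;q=q@np.array(d["K"]).T;return q[:,:2]/q[:,2:]
def blob(mask,box):
    m=np.zeros(mask.shape,np.uint8);x0,y0,x1,y1=box;m[y0:y1,x0:x1]=mask[y0:y1,x0:x1]
    n,l,s,c=cv2.connectedComponentsWithStats(m);i=1+np.argmax(s[1:,4]);return l==i
def line(pts):
    c=pts.mean(0);u,s,v=np.linalg.svd(pts-c,full_matrices=False);return c,v[0]
E
python3 - <<'E'
import pickle
from h import *
for n,bx in(("top",dict(blank=(295,172,350,196),fence=(240,140,395,170),stop=(250,150,270,170),bed=(235,140,395,225),mand=(366,160,386,180),pin=(250,188,268,206),off=(357,195,373,212))),):
    d=pickle.load(open(n+".pkl","rb"));c=d["color"].astype(int);r,g,b=c[...,0],c[...,1],c[...,2]
    M=dict(blank=(c.min(2)>150),fence=(b>r+50)&(b>g+20),stop=(r>g+70)&(r>b+70),mand=(r>b+60)&(g>b+30),pin=(r>b+50)&(g>b+25),off=(c.min(2)>130))
    Z=dict(blank=.022,fence=.03,stop=.036,mand=.04,pin=.05,off=.03)
    for k in M:
        m=blob(M[k],bx[k]);vu=np.argwhere(m)[:,::-1];w=ray(d,vu,Z[k])[:,:2]
        rc=cv2.minAreaRect((w*1000).astype(np.float32));ce,ax=line(w)
        print(k,len(vu),"cen",ce.round(4),"dir",np.arctan2(ax[1],ax[0]).round(3),"rect",np.round(rc[0]),np.round(rc[1],1))
E
```

```text
blank 615 cen [ 0.5461 -0.0148] dir -1.595 rect [547. -13.] [151.4  51.8]
fence 740 cen [ 0.643  -0.0012] dir 1.446 rect [643.  -0.] [498.9  22. ]
stop 111 cen [0.6326 0.2053] dir -3.038 rect [634. 206.] [36.  45.5]
mand 73 cen [ 0.5812 -0.2091] dir 2.769 rect [ 582. -210.] [32.2 37.4]
pin 45 cen [0.5035 0.2087] dir -2.712 rect [503. 207.] [28.1 19.8]
off 234 cen [ 0.4671 -0.1657] dir 3.12 rect [ 465. -164.] [53.4 58.8]
```

```bash
cat >> h.py <<'E'
BED=[0.5637,0.0088,-0.125]
def b2w(p,bed=None):
    x,y,a=bed or BED;c,s=np.cos(a),np.sin(a);p=np.atleast_2d(p);return np.c_[x+c*p[:,0]-s*p[:,1],y+s*p[:,0]+c*p[:,1]]
def w2b(p,bed=None):
    x,y,a=bed or BED;c,s=np.cos(a),np.sin(a);q=np.atleast_2d(p)[:,:2]-[x,y];return np.c_[c*q[:,0]+s*q[:,1],-s*q[:,0]+c*q[:,1]]
def plan(bx,by,z,sgn=None,bed=None):
    from bench import ctrl
    s=ctrl.read_state();Rt=R.from_quat(s["tool_rot"]);M=Rt.as_matrix();a=(bed or BED)[2]
    yb=np.array([-np.sin(a),np.cos(a),0])
    sgn=sgn or np.sign(M[:,0]@yb)
    X=sgn*yb;Y=np.array([0,0,-1.]);G=np.c_[X,Y,np.cross(X,Y)]
    w=np.r_[b2w([bx,by],bed)[0],z]
    print("t",s["time"],"tcp",s["tool_pos"].round(4),"bed",w2b(s["tool_pos"],bed).round(4),"grip",round(s["gripper_width"],3),"F",s["ft_force"].round(1))
    print("turn(tool)",(Rt.inv()*R.from_matrix(G)).as_rotvec().round(3),"shift now-axes",((w-s["tool_pos"])@M*1000).round(1),"shift goal-axes",((w-s["tool_pos"])@G*1000).round(1))
    return G
E
python3 - <<'E'
from h import *
from bench import eyes
print(plan(-.085,-.0256,.2).round(2)); print(eyes.get_image("wrist")["tool_from_camera"])
E
```

```text
t 0.1 tcp [0.1946 0.5403 0.2302] bed [[-0.4325  0.4814]] grip 1.001 F [-0.3 -0.1  0.4]
turn(tool) [-0.001 -0.221 -0.002] shift now-axes [-418.5   30.9 -450.1] shift goal-axes [-507.    30.2 -347.5]
[[ 0.12  0.   -0.99]
 [ 0.99  0.    0.12]
 [ 0.   -1.    0.  ]]
[[ 9.99999739e-01  7.22140694e-04 -2.45655965e-05  4.15737303e-04]
 [ 2.35984611e-04 -2.94273246e-01  9.55721299e-01 -1.41349694e-01]
 [ 6.82936244e-04 -9.55721055e-01 -2.94273339e-01  7.39675172e-02]
 [ 0.00000000e+00  0.00000000e+00  0.00000000e+00  1.00000000e+00]]
```

>>> {"fn": "arm_command", "kwargs": {
  "increments": [
    [100,0,0,0,0,-0.11,0],
    [100,0,0,0,0,-0.11,0],
    [100,-25,2,-30,0,0,0],
    [100,-25,2,-30,0,0,0],
    [100,-25,2,-30,0,0,0],
    [100,-25,2,-30,0,0,0],
    [100,-25,2,-30,0,0,0],
    [100,-25,2,-30,0,0,0]
  ]
}}

```text
time: 0.82
tool_pos: [0.3553, 0.368, 0.2189]
tool_rot: [-0.53, -0.468, 0.468, 0.53]
ft_force: [-0.4, -0.1, -0.3]
gripper_width: 0.999
```

>>> {"fn": "arm_command", "kwargs": {
  "increments": [
    [100,-33,2,-21,0,0,0],
    [100,-33,2,-21,0,0,0],
    [100,-33,2,-21,0,0,0],
    [100,-33,2,-21,0,0,0],
    [100,-33,2,-21,0,0,0],
    [100,-33,2,-21,0,0,0],
    [100,-33,2,-21,0,0,0],
    [100,-33,2,-21,0,0,0]
  ]
}}

```text
time: 1.48
tool_pos: [0.4884, 0.0847, 0.203]
tool_rot: [-0.53, -0.468, 0.468, 0.531]
ft_force: [0.4, 0.7, -0.4]
gripper_width: 1.001
```

>>> {"fn": "arm_command", "kwargs": {
  "increments": [
    [100,-25,0,0,0,0,0],
    [100,-25,0,0,0,0,0],
    [100,-20,0,0,0,0,0],
    [100,-15,0,0,0,0,0],
    [100,-8,0,0,0,0,0],
    [100,0,0,0,0,0,0],
    [100,0,0,0,0,0,0],
    [100,0,0,0,0,0,0]
  ]
}}

```text
time: 2.15
tool_pos: [0.4765, -0.0049, 0.2032]
tool_rot: [-0.53, -0.468, 0.468, 0.53]
ft_force: [-0.7, 0.3, -0.4]
gripper_width: 0.995
```

```bash
python3 - <<'E'
from h import *
import pickle
from bench import eyes,ctrl
plan(-.085,-.0256,.2)
s=ctrl.read_state();d=eyes.get_image("wrist");pickle.dump((d,s),open("w1.pkl","wb"));cv2.imwrite("pics/w1.png",d["color"][:,:,::-1])
E
```

```text
t 2.15 tcp [ 0.4765 -0.0049  0.2032] bed [[-0.0848 -0.0245]] grip 0.995 F [-0.7  0.3 -0.4]
turn(tool) [-0.    -0.     0.001] shift now-axes [-1.1  3.2  0.2] shift goal-axes [-1.1  3.2  0.2]
```

View pics/w1.png

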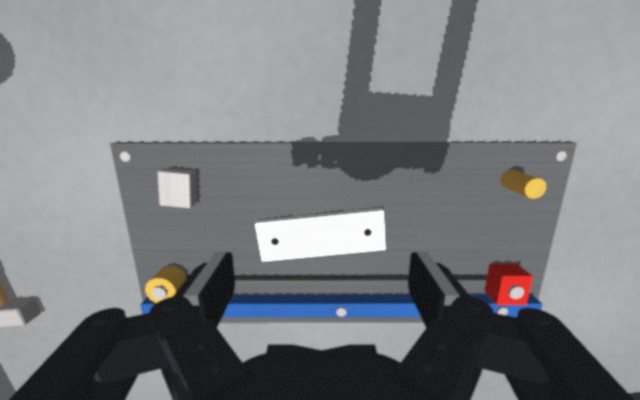

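The wrist view shows the blank at (256–386, 210–262), clear of everything. The stop is at (510,285), the pin at (525,183), the offcut at (178,188) and the plate's front edge at row 142.

```bash
cat >> h.py <<'E'
def measblank(d,s,box):
    c=d["color"].astype(int);m=blob(c.min(2)>150,box)
    w=ray(d,np.argwhere(m)[:,::-1],.022,s)[:,:2];b=w2b(w)
    rc=cv2.minAreaRect((b*1000).astype(np.float32));ce,ax=line(b);
    print("blank bed cen",ce.round(4),"yaw",((np.arctan2(ax[1],ax[0])%np.pi)-np.pi/2).round(4),"rect",np.round(rc[0],1),np.round(rc[1],1))
E
python3 - <<'E'
from h import *
import pickle
d,s=pickle.load(open("w1.pkl","rb"))
measblank(d,s,(240,195,400,275))
c=d["color"].astype(int);g=c.sum(2)
# plate front edge & blue top edges per column
E=[(u,130+np.argmin(np.diff(g[130:155,u]))+.5) for u in list(range(120,280,4))+list(range(460,570,4))]
w=ray(d,E,.01,s)[:,:2];ce,ax=line(w);print("front edge bed",w2b(ce),"yaw",np.arctan2(ax[0],ax[1])*-1,w2b(w[[0,-1]]), np.std((w-ce)@[ -ax[1],ax[0]]))
bl=(c[...,2]>c[...,0]+60)
for u in(260,300,380):print(u,np.where(bl[270:330,u])[0][[0,-1]]+270,[tuple(c[v,u]) for v in range(284,322,3)])
F=[(u,270+np.where(bl[270:330,u])[0][-1]+.5) for u in range(240,400,4)]
w=ray(d,F,.03,s)[:,:2];ce,ax=line(w);print("fence back edge bed(.09)",w2b(ce),"yaw",-np.arctan2(ax[0],ax[1]))
m=blob((c[...,0]>c[...,1]+70)&(c[...,0]>c[...,2]+70),(470,250,550,320));vu=np.argwhere(m)[:,::-1]
bb=w2b(ray(d,vu,.04,s));print("stop top bed",bb.min(0),bb.max(0));
hull=cv2.approxPolyDP(cv2.convexHull(vu.astype(np.int32)),2,True)[:,0];print(hull.tolist());print(w2b(ray(d,hull,.04,s)).round(4).tolist());print(w2b(ray(d,hull,.01,s)).round(4).tolist())
E
```

```text
blank bed cen [-0.0145 -0.0243] yaw 0.1057 rect [-13.9 -24.7] [ 52.2 151.6]
front edge bed [[-0.12321601 -0.01647517]] yaw -0.12306711996326271 [[-0.12245917 -0.24651022]
 [-0.12379816  0.24856355]] 0.000508274396474119
260 [298 316] [(np.int64(111), np.int64(115), np.int64(116)), (np.int64(112), np.int64(112), np.int64(116)), (np.int64(112), np.int64(113), np.int64(118)), (np.int64(93), np.int64(95), np.int64(100)), (np.int64(27), np.int64(49), np.int64(82)), (np.int64(29), np.int64(48), np.int64(84)), (np.int64(29), np.int64(55), np.int64(94)), (np.int64(53), np.int64(106), np.int64(186)), (np.int64(58), np.int64(111), np.int64(195)), (np.int64(53), np.int64(108), np.int64(191)), (np.int64(53), np.int64(107), np.int64(191)), (np.int64(92), np.int64(111), np.int64(150)), (np.int64(113), np.int64(114), np.int64(117))]
300 [302 316] [(np.int64(114), np.int64(115), np.int64(118)), (np.int64(112), np.int64(113), np.int64(116)), (np.int64(114), np.int64(116), np.int64(118)), (np.int64(79), np.int64(80), np.int64(85)), (np.int64(32), np.int64(51), np.int64(85)), (np.int64(28), np.int64(51
[... 675 characters left out ...]
.int64(56), np.int64(109), np.int64(195)), (np.int64(61), np.int64(116), np.int64(200)), (np.int64(56), np.int64(113), np.int64(198)), (np.int64(58), np.int64(112), np.int64(194)), (np.int64(92), np.int64(107), np.int64(140)), (np.int64(111), np.int64(111), np.int64(115))]
fence back edge bed(.09) [[ 0.09106451 -0.02800413]] yaw -0.11751950225323586
stop top bed [0.01360308 0.16862339] [0.06592836 0.22130445]
[[532, 276], [524, 304], [498, 304], [486, 290], [491, 265], [516, 265]]
[[0.0279, 0.2201], [0.0659, 0.2185], [0.0659, 0.1874], [0.0466, 0.1699], [0.0136, 0.1702], [0.0136, 0.1988]]
[[0.0463, 0.2442], [0.088, 0.2424], [0.088, 0.2082], [0.0668, 0.189], [0.0306, 0.1894], [0.0306, 0.2208]]
```

>>> {"fn": "arm_command", "kwargs": {
  "increments": [
    [100,0,38,0,0,0,0],
    [100,0,38,0,0,0,0],
    [100,0,38,0,0,0,0],
    [100,0,36,0,0,0,0],
    [100,0,25,0,0,0,0],
    [100,0,15,0,0,0,0],
    [100,0,10,0,0,0,0],
    [100,0,0,0,0,0,0]
  ]
}}

```text
time: 2.87
tool_pos: [0.4747, -0.0046, 0.0012]
tool_rot: [-0.529, -0.467, 0.469, 0.531]
ft_force: [0.4, -0.2, -0.3]
gripper_width: 0.998
```

>>> {"fn": "arm_command", "kwargs": {
  "increments": [
    [100,0,0,-6,0,0,0],
    [100,0,0,-7,0,0,0],
    [100,0,0,-7,0,0,0],
    [100,0,0,-6,0,0,0],
    [100,0,0,-5,0,0,0],
    [100,0,0,-5,0,0,0],
    [100,0,0,-5,0,0,0],
    [100,0,0,-5,0,0,0]
  ]
}}

```text
time: 3.53
tool_pos: [0.5216, -0.0114, 0.0031]
tool_rot: [-0.53, -0.467, 0.468, 0.531]
ft_force: [-4.0, 1.8, 2.9]
gripper_width: 0.996
```

```bash
python3 - <<'E'
from h import *
import pickle
from bench import eyes,ctrl
plan(.009,-.0256,.003)
s=ctrl.read_state();d=eyes.get_image("wrist");cv2.imwrite("pics/w2.png",d["color"][:,:,::-1])
E
```

```text
t 3.5333 tcp [ 0.5216 -0.0114  0.0031] bed [[-0.0393 -0.0252]] grip 0.996 F [-4.   1.8  2.9]
turn(tool) [-0.002 -0.001  0.   ] shift now-axes [ -0.3   0.  -48.3] shift goal-axes [ -0.4   0.1 -48.3]
```

View pics/w2.png

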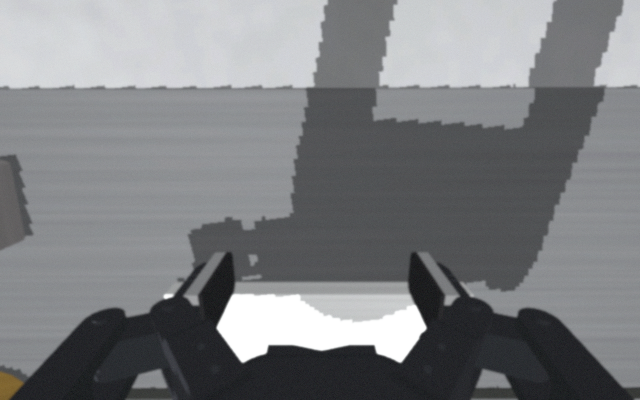

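The blank's front edge (row ~285) is level and both fingers lie against it, with the blank flat. I'll push on to the fence.

>>> {"fn": "arm_command", "kwargs": {
  "increments": [
    [100,0,0,-5,0,0,0],
    [100,0,0,-5,0,0,0],
    [100,0,0,-5,0,0,0],
    [100,0,0,-5,0,0,0],
    [100,0,0,-5,0,0,0],
    [100,0,0,-5,0,0,0],
    [100,0,0,-5,0,0,0],
    [100,0,0,-5,0,0,0]
  ]
}}

```text
time: 4.25
tool_pos: [0.5624, -0.0166, 0.0032]
tool_rot: [0.53, 0.468, -0.468, -0.53]
ft_force: [-1.5, 0.7, -1.1]
gripper_width: 1.001
```

>>> {"fn": "arm_command", "kwargs": {
  "increments": [
    [100,0,0,-2,0,0,0],
    [100,0,0,-2,0,0,0],
    [100,0,0,-2,0,0,0],
    [100,0,0,-1,0,0,0],
    [100,0,0,-1,0,0,0],
    [100,0,0,0,0,0,0],
    [100,0,0,0,0,0,0],
    [100,0,0,0,0,0,0]
  ]
}}

```text
time: 4.92
tool_pos: [0.5699, -0.0175, 0.0034]
tool_rot: [0.531, 0.468, -0.467, -0.53]
ft_force: [-2.1, -0.0, 1.6]
gripper_width: 1.001
```

>>> {"fn": "arm_command", "kwargs": {
  "increments": [
    [100,0,0,-1,0,0,0],
    [100,0,0,-1,0,0,0],
    [100,0,0,-1,0,0,0],
    [100,0,0,0,0,0,0],
    [100,0,0,0,0,0,0],
    [100,0,0,0,0,0,0],
    [100,0,0,0,0,0,0],
    [100,0,0,0,0,0,0]
  ]
}}

```text
time: 5.58
tool_pos: [0.572, -0.0178, 0.0032]
tool_rot: [-0.53, -0.467, 0.468, 0.531]
ft_force: [-5.4, -0.0, 4.9]
gripper_width: 1.002
```

>>> {"fn": "arm_command", "kwargs": {
  "increments": [
    [100,0,0,-1,0,0,0],
    [100,0,0,-1,0,0,0],
    [100,0,0,0,0,0,0],
    [100,0,0,0,0,0,0],
    [100,0,0,0,0,0,0],
    [100,0,0,0,0,0,0],
    [100,0,0,0,0,0,0],
    [100,0,0,0,0,0,0]
  ]
}}

```text
time: 6.25
tool_pos: [0.572, -0.0177, 0.0029]
tool_rot: [-0.529, -0.466, 0.469, 0.532]
ft_force: [-9.5, 0.4, 7.6]
gripper_width: 0.998
```

Fence contact: the TCP stopped while the force rose to 9.5 N. Next I'll back off, lift, shut the fingers, and go to the right (-y) end of the blank.

>>> {"fn": "arm_command", "kwargs": {
  "increments": [
    [100,0,0,10,0,0,0],
    [100,0,0,10,0,0,0],
    [100,0,-20,0,0,0,0],
    [100,0,-30,0,0,0,0],
    [50,0,-30,0,0,0,0],
    [0,0,-10,0,0,0,0],
    [0,0,0,0,0,0,0],
    [0,0,0,0,0,0,0]
  ]
}}

```text
time: 6.92
tool_pos: [0.5559, -0.0158, 0.0937]
tool_rot: [0.531, 0.468, -0.467, -0.53]
ft_force: [-0.2, -0.3, 0.3]
gripper_width: 0.456
```

>>> {"fn": "arm_command", "kwargs": {
  "increments": [
    [0,-20,0,-10,0,0,0],
    [0,-25,0,-10,0,0,0],
    [0,-25,0,-10,0,0,0],
    [0,-25,0,-10,0,0,0],
    [0,-20,0,-10,0,0,0],
    [0,0,0,0,0,0,0],
    [0,0,0,0,0,0,0],
    [0,0,0,0,0,0,0]
  ]
}}

```text
time: 7.58
tool_pos: [0.5886, -0.1351, 0.091]
tool_rot: [-0.529, -0.467, 0.468, 0.532]
ft_force: [0.3, 0.6, 0.7]
gripper_width: 0.001
```

```bash
python3 - <<'E'
from h import *
from bench import eyes,ctrl
plan(.044,-.140,.0155)
s=ctrl.read_state();d=eyes.get_image("wrist");cv2.imwrite("pics/w3.png",d["color"][:,:,::-1])
d=eyes.get_image("top");cv2.imwrite("pics/t3.png",cv2.resize(d["color"][130:230,230:400,::-1],None,fx=4,fy=4))
E
```

```text
t 7.5833 tcp [ 0.5886 -0.1351  0.091 ] bed [[ 0.0426 -0.1397]] grip 0.001 F [0.3 0.6 0.7]
turn(tool) [-0.004 -0.001  0.001] shift now-axes [-0.4 75.5 -1.7] shift goal-axes [-0.3 75.5 -1.4]
```

View pics/w3.png

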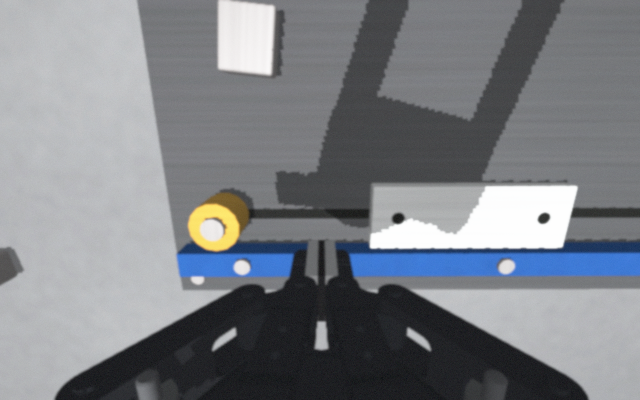

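The wrist view shows the blank's long edge along the fence (row ~247) and its right end at u=371. There is free space between it and the mandrel at (217,225). I'll go down and push +y.

>>> {"fn": "arm_command", "kwargs": {
  "increments": [
    [0,0,20,0,0,0,0],
    [0,0,25,0,0,0,0],
    [0,0,20,0,0,0,0],
    [0,0,10,0,0,0,0],
    [0,0,0,0,0,0,0],
    [0,5,0,0,0,0,0],
    [0,5,0,0,0,0,0],
    [0,5,0,0,0,0,0]
  ]
}}

```text
time: 8.35
tool_pos: [0.5935, -0.1208, 0.0201]
tool_rot: [0.531, 0.468, -0.467, -0.529]
ft_force: [-0.6, -0.2, 0.4]
gripper_width: -0.001
```

>>> {"fn": "arm_command", "kwargs": {
  "increments": [
    [0,5,0,0,0,0,0],
    [0,5,0,0,0,0,0],
    [0,5,0,0,0,0,0],
    [0,5,0,0,0,0,0],
    [0,5,0,0,0,0,0],
    [0,5,0,0,0,0,0],
    [0,5,0,0,0,0,0],
    [0,5,0,0,0,0,0]
  ]
}}

```text
time: 9.02
tool_pos: [0.5973, -0.0819, 0.0188]
tool_rot: [0.531, 0.467, -0.468, -0.53]
ft_force: [-2.1, -4.2, 3.6]
gripper_width: 0.001
```

```bash
python3 - <<'E'
from h import *
from bench import eyes,ctrl
plan(.043,.022,.0155)
s=ctrl.read_state();d=eyes.get_image("wrist");cv2.imwrite("pics/w4.png",d["color"][:,:,::-1])
E
```

```text
t 9.0167 tcp [ 0.5973 -0.0819  0.0188] bed [[ 0.0446 -0.0858]] grip 0.001 F [-2.1 -4.2  3.6]
turn(tool) [ 0.001 -0.001 -0.001] shift now-axes [107.8   3.2   1.7] shift goal-axes [107.8   3.3   1.6]
```

View pics/w4.png

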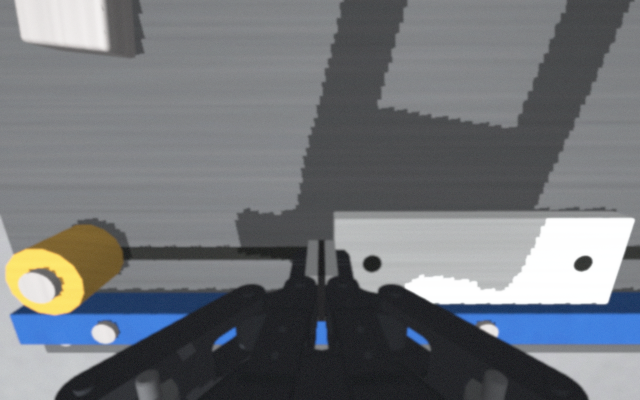

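The finger is pushing squarely on the end of the blank, which slides along the fence. The tip is a bit high (z 18.8 mm), so I'll lower it about 3 mm while continuing.

>>> {"fn": "arm_command", "kwargs": {
  "increments": [
    [0,-2,0,0,0,0,0],
    [0,0,3,0,0,0,0],
    [0,4,0,0,0,0,0],
    [0,6,0,0,0,0,0],
    [0,6,0,0,0,0,0],
    [0,6,0,0,0,0,0],
    [0,6,0,0,0,0,0],
    [0,6,0,0,0,0,0]
  ]
}}

```text
time: 9.73
tool_pos: [0.6014, -0.0494, 0.0156]
tool_rot: [0.531, 0.468, -0.468, -0.53]
ft_force: [-0.2, -5.1, 5.4]
gripper_width: 0.003
```

>>> {"fn": "arm_command", "kwargs": {
  "increments": [
    [0,6,0,0,0,0,0],
    [0,6,0,0,0,0,0],
    [0,6,0,0,0,0,0],
    [0,6,0,0,0,0,0],
    [0,6,0,0,0,0,0],
    [0,6,0,0,0,0,0],
    [0,6,0,0,0,0,0],
    [0,5,0,0,0,0,0]
  ]
}}

```text
time: 10.4
tool_pos: [0.6071, -0.0025, 0.0156]
tool_rot: [0.531, 0.468, -0.468, -0.53]
ft_force: [-1.1, -6.1, 5.7]
gripper_width: -0.005
```

```bash
python3 - <<'E'
from h import *
from bench import eyes,ctrl
plan(.043,.0228,.0155)
s=ctrl.read_state();d=eyes.get_image("wrist");cv2.imwrite("pics/w5.png",d["color"][:,:,::-1])
E
```

```text
t 10.4 tcp [ 0.6071 -0.0025  0.0156] bed [[ 0.0445 -0.0058]] grip -0.005 F [-1.1 -6.1  5.7]
turn(tool) [ 0. -0. -0.] shift now-axes [28.6  0.1  1.5] shift goal-axes [28.6  0.1  1.5]
```

View pics/w5.png

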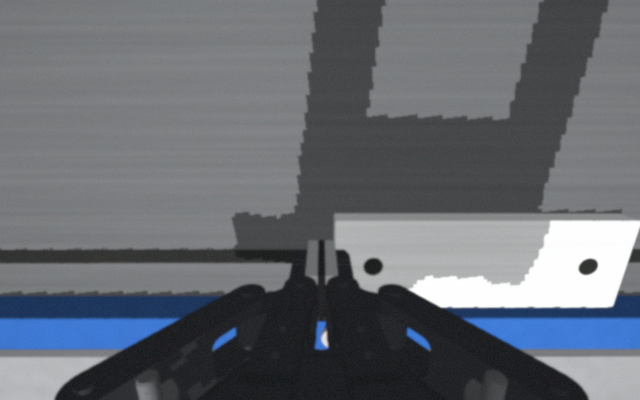

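The blank is still on the fence with perhaps a slight tilt (top edge rows 213→218). About 28 mm remain to the stop.

>>> {"fn": "arm_command", "kwargs": {
  "increments": [
    [0,4,0,0,0,0,0],
    [0,4,0,0,0,0,0],
    [0,4,0,0,0,0,0],
    [0,4,0,0,0,0,0],
    [0,4,0,0,0,0,0],
    [0,3,0,0,0,0,0],
    [0,2,0,0,0,0,0],
    [0,0,0,0,0,0,0]
  ]
}}

```text
time: 11.12
tool_pos: [0.6102, 0.0226, 0.0156]
tool_rot: [0.53, 0.468, -0.468, -0.53]
ft_force: [0.7, -4.2, 4.5]
gripper_width: -0.002
```

>>> {"fn": "arm_command", "kwargs": {
  "increments": [
    [0,1,0,0,0,0,0],
    [0,1,0,0,0,0,0],
    [0,1,0,0,0,0,0],
    [0,0,0,0,0,0,0],
    [0,0,0,0,0,0,0],
    [0,0,0,0,0,0,0],
    [0,0,0,0,0,0,0],
    [0,0,0,0,0,0,0]
  ]
}}

```text
time: 11.78
tool_pos: [0.6105, 0.0251, 0.0156]
tool_rot: [0.53, 0.468, -0.468, -0.53]
ft_force: [-0.9, -4.6, 5.4]
gripper_width: -0.002
```

>>> {"fn": "arm_command", "kwargs": {
  "increments": [
    [0,1,0,0,0,0,0],
    [0,1,0,0,0,0,0],
    [0,1,0,0,0,0,0],
    [0,0,0,0,0,0,0],
    [0,0,0,0,0,0,0],
    [0,0,0,0,0,0,0],
    [0,0,0,0,0,0,0],
    [0,0,0,0,0,0,0]
  ]
}}

```text
time: 12.45
tool_pos: [0.6109, 0.0281, 0.0156]
tool_rot: [0.53, 0.468, -0.468, -0.53]
ft_force: [-1.4, -5.0, 6.2]
gripper_width: 0.002
```

>>> {"fn": "arm_command", "kwargs": {
  "increments": [
    [0,1,0,0,0,0,0],
    [0,1,0,0,0,0,0],
    [0,1,0,0,0,0,0],
    [0,1,0,0,0,0,0],
    [0,0,0,0,0,0,0],
    [0,0,0,0,0,0,0],
    [0,0,0,0,0,0,0],
    [0,0,0,0,0,0,0]
  ]
}}

```text
time: 13.12
tool_pos: [0.6114, 0.032, 0.0156]
tool_rot: [0.53, 0.468, -0.468, -0.53]
ft_force: [-0.5, -5.4, 6.5]
gripper_width: -0.0
```

```bash
python3 - <<'E'
from h import *
from bench import eyes,ctrl
plan(.043,.03,.0155)
d=eyes.get_image("top");cv2.imwrite("pics/t6.png",cv2.resize(d["color"][135:225,235:395,::-1],None,fx=5,fy=5,interpolation=cv2.INTER_CUBIC))
E
```

```text
t 13.1167 tcp [0.6114 0.032  0.0156] bed [[0.0444 0.029 ]] grip -0.0 F [-0.5 -5.4  6.5]
turn(tool) [ 0.    -0.001 -0.   ] shift now-axes [1.  0.1 1.4] shift goal-axes [1.  0.1 1.4]
```

View pics/t6.png

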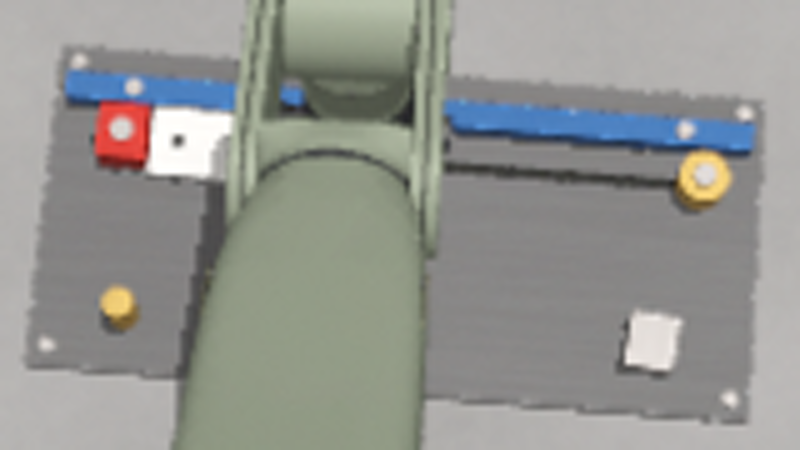

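The top view shows the blank almost at the red stop (u≈148), so I'll keep creeping.

>>> {"fn": "arm_command", "kwargs": {
  "increments": [
    [0,1,0,0,0,0,0],
    [0,1,0,0,0,0,0],
    [0,1,0,0,0,0,0],
    [0,0,0,0,0,0,0],
    [0,0,0,0,0,0,0],
    [0,0,0,0,0,0,0],
    [0,0,0,0,0,0,0],
    [0,0,0,0,0,0,0]
  ]
}}

```text
time: 13.83
tool_pos: [0.6115, 0.0329, 0.0156]
tool_rot: [0.531, 0.467, -0.469, -0.53]
ft_force: [-1.5, -9.8, 6.0]
gripper_width: 0.0
```

>>> {"fn": "arm_command", "kwargs": {
  "increments": [
    [0,1,0,0,0,0,0],
    [0,1,0,0,0,0,0],
    [0,0,0,0,0,0,0],
    [0,0,0,0,0,0,0],
    [0,0,0,0,0,0,0],
    [0,0,0,0,0,0,0],
    [0,0,0,0,0,0,0],
    [0,0,0,0,0,0,0]
  ]
}}

```text
time: 14.5
tool_pos: [0.6115, 0.0331, 0.0156]
tool_rot: [0.532, 0.466, -0.47, -0.529]
ft_force: [-2.2, -16.0, 6.9]
gripper_width: 0.002
```

The blank is against the stop: the force rose to 16 N with no travel. Next is a second fence push with the open fingers to seat it squarely.

>>> {"fn": "arm_command", "kwargs": {
  "increments": [
    [0,-10,0,0,0,0,0],
    [0,-10,0,0,0,0,0],
    [0,0,-25,0,0,0,0],
    [0,0,-35,0,0,0,0],
    [50,0,-25,0,0,0,0],
    [100,0,0,20,0,0,0],
    [100,10,0,30,0,0,0],
    [100,20,0,30,0,0,0]
  ]
}}

```text
time: 15.17
tool_pos: [0.5327, 0.0564, 0.0999]
tool_rot: [-0.531, -0.467, 0.467, 0.532]
ft_force: [-0.1, 1.1, -0.4]
gripper_width: 0.57
```

>>> {"fn": "arm_command", "kwargs": {
  "increments": [
    [100,30,0,0,0,0,0],
    [100,20,0,0,0,0,0],
    [100,10,0,0,0,0,0],
    [100,0,0,0,0,0,0],
    [100,0,0,0,0,0,0],
    [100,0,0,0,0,0,0],
    [100,0,0,0,0,0,0],
    [100,0,0,0,0,0,0]
  ]
}}

```text
time: 15.83
tool_pos: [0.5415, 0.1151, 0.1001]
tool_rot: [-0.531, -0.467, 0.467, 0.531]
ft_force: [0.5, -0.4, 0.2]
gripper_width: 0.997
```

```bash
python3 - <<'E'
from h import *
from bench import eyes,ctrl
plan(-.03,.103,.003)
s=ctrl.read_state();d=eyes.get_image("wrist");cv2.imwrite("pics/w7.png",d["color"][:,:,::-1])
E
```

```text
t 15.8333 tcp [0.5415 0.1151 0.1001] bed [[-0.0353  0.1027]] grip 0.997 F [ 0.5 -0.4  0.2]
turn(tool) [-0.    -0.002 -0.   ] shift now-axes [ 0.3 97.1 -5.4] shift goal-axes [ 0.3 97.1 -5.3]
```

View pics/w7.png

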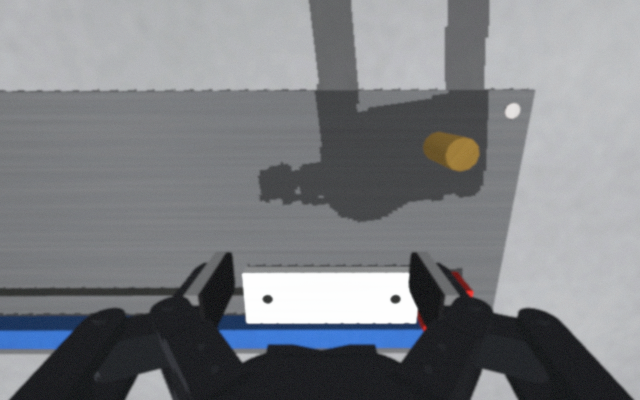

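The blank sits by the stop and looks parallel to the fence; the path down in front of it is clear of the pin at (455,150).

>>> {"fn": "arm_command", "kwargs": {
  "increments": [
    [100,0,25,0,0,0,0],
    [100,0,30,0,0,0,0],
    [100,0,25,0,0,0,0],
    [100,0,17,0,0,0,0],
    [100,0,0,0,0,0,0],
    [100,0,0,-8,0,0,0],
    [100,0,0,-10,0,0,0],
    [100,0,0,-10,0,0,0]
  ]
}}

```text
time: 16.55
tool_pos: [0.5723, 0.1124, 0.0054]
tool_rot: [0.532, 0.469, -0.466, -0.529]
ft_force: [1.0, -0.7, 0.4]
gripper_width: 0.998
```

>>> {"fn": "arm_command", "kwargs": {
  "increments": [
    [100,0,0,-6,0,0,0],
    [100,0,0,-4,0,0,0],
    [100,0,0,-3,0,0,0],
    [100,0,0,-3,0,0,0],
    [100,0,0,-2,0,0,0],
    [100,0,0,-1,0,0,0],
    [100,0,0,0,0,0,0],
    [100,0,0,0,0,0,0]
  ]
}}

```text
time: 17.22
tool_pos: [0.5876, 0.1103, 0.0031]
tool_rot: [-0.53, -0.467, 0.468, 0.531]
ft_force: [-0.2, -0.3, -0.0]
gripper_width: 1.002
```

>>> {"fn": "arm_command", "kwargs": {
  "increments": [
    [100,0,0,-1,0,0,0],
    [100,0,0,-1,0,0,0],
    [100,0,0,-1,0,0,0],
    [100,0,0,0,0,0,0],
    [100,0,0,0,0,0,0],
    [100,0,0,0,0,0,0],
    [100,0,0,0,0,0,0],
    [100,0,0,0,0,0,0]
  ]
}}

```text
time: 17.88
tool_pos: [0.5879, 0.1102, 0.0029]
tool_rot: [-0.529, -0.466, 0.469, 0.532]
ft_force: [-8.0, 0.4, 7.1]
gripper_width: 0.999
```

>>> {"fn": "arm_command", "kwargs": {
  "increments": [
    [100,0,0,-1,0,0,0],
    [100,0,0,-1,0,0,0],
    [100,0,0,0,0,0,0],
    [100,0,0,0,0,0,0],
    [100,0,0,0,0,0,0],
    [100,0,0,0,0,0,0],
    [100,0,0,4,0,0,0],
    [100,0,0,10,0,0,0]
  ]
}}

```text
time: 18.55
tool_pos: [0.5804, 0.1113, 0.0037]
tool_rot: [0.531, 0.468, -0.467, -0.53]
ft_force: [-1.1, -0.1, -0.1]
gripper_width: 1.002
```

>>> {"fn": "arm_command", "kwargs": {
  "increments": [
    [100,0,0,15,0,0,0],
    [100,0,0,15,0,0,0],
    [100,0,-30,0,0,0,0],
    [100,0,-38,0,0,0,0],
    [100,0,-38,0,0,0,0],
    [100,0,-38,0,0,0,0],
    [100,0,-30,0,0,0,0],
    [100,0,-20,0,0,0,0]
  ]
}}

```text
time: 19.22
tool_pos: [0.5517, 0.1152, 0.202]
tool_rot: [0.532, 0.47, -0.465, -0.529]
ft_force: [-0.0, -0.5, 0.1]
gripper_width: 1.0
```

>>> {"fn": "arm_command", "kwargs": {
  "increments": [
    [100,0,0,30,0,0,0],
    [100,0,0,30,0,0,0],
    [100,0,0,20,0,0,0],
    [100,0,0,0,0,0,0],
    [100,0,0,0,0,0,0],
    [100,0,0,0,0,0,0],
    [100,0,0,0,0,0,0],
    [100,0,0,0,0,0,0]
  ]
}}

```text
time: 19.88
tool_pos: [0.471, 0.125, 0.1974]
tool_rot: [0.531, 0.468, -0.467, -0.53]
ft_force: [0.2, -0.1, 0.1]
gripper_width: 1.0
```

```bash
python3 - <<'E'
from h import *
from bench import eyes,ctrl
plan(-.03,.103,.2)
s=ctrl.read_state();d=eyes.get_image("wrist");cv2.imwrite("pics/w8.png",d["color"][:,:,::-1])
import pickle;pickle.dump((d,s),open("w8.pkl","wb"))
measblank(d,s,(200,180,450,330))
E
```

```text
t 19.8833 tcp [0.471  0.125  0.1974] bed [[-0.1065  0.1037]] grip 1.0 F [ 0.2 -0.1  0.1]
turn(tool) [ 0.001 -0.001  0.   ] shift now-axes [ -0.6  -2.6 -76.5] shift goal-axes [ -0.7  -2.6 -76.5]
blank bed cen [0.0465 0.1111] yaw -0.0003 rect [ 47.5 110.9] [150.6  50.6]
```

View pics/w8.png

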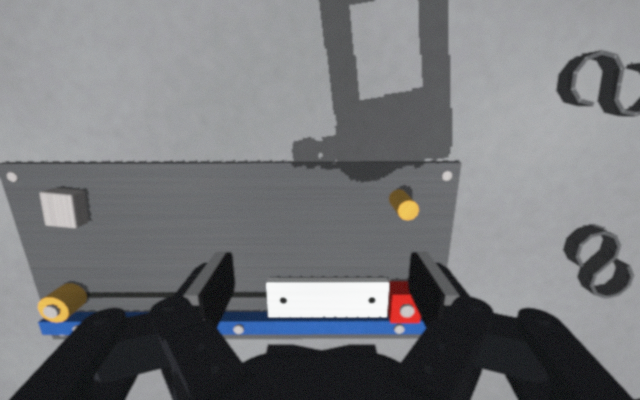

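The blank's right end meets the red stop at u≈389, and its long side lies on the fence at row ~320 (yaw ≈ 0). Pin and offcut look undisturbed and the robot is clear, so I'm handing in.

```bash
python3 -c "
from bench import job
print(job.close_job())"
```

```text
the job is handed in; nothing more can be done
None
```

I slid the blank against the blue fence, then along it to the red end stop at the left (+y) end. A second light push re-seated it on the fence, and I handed the job in at about 20 s of the 40 s allowed. The job reports no verdict.

- **Contact:** in each of the three pushes the arm stopped while the force rose: 9.5 N at the fence, 16 N at the stop and 8 N on the re-seat. The re-seat contact came at about 11 mm in the jig's x, matching the first push.
- **Last wrist image:** the blank measures parallel to the fence (about 0.000 rad). Its centre is at x = 46.5 to 47.5 mm in the jig frame, against 45 mm when flush. Its end is at y ≈ 186 mm, against about 187 mm for the stop face.
- **Disagreements:** the 1.5 to 2.5 mm excess in x can't be real, because the fence is in the way. I put it down to the roughly 2 mm calibration error and my own jig-pose estimate. The stop also came a few millimetres of travel later than I predicted, so I relied on contact there rather than the estimate.
- **Other things:** the arm ended clear, about 0.2 m up with no contact force. The pin and offcut look undisturbed in the last image. I did not measure the other loose things again, but the arm's path kept clear of them.

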